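Pull-test the fixture pins and draw the unretained ones

ROBOT

A 6-joint arm with a two-finger parallel gripper is mounted at the origin on the work surface; the furniture and walls round the work are solid. World frame = base frame: x ahead of the robot, y to its left, z up, the work surface at z = 0. Lengths are in mm, angles in degrees, forces in N, time in s.
With the tool pointing down it reaches from about 350 to 850 mm from the base axis. Payload 8.1 kg.
Tool frame: the origin (TCP) lies between the finger pads; the fingertips stand 17 mm ahead of it and the grasp point (between the pads) lies 2 mm behind it; z points along the fingers, y is the line along which they close (so a half turn about z gives the same grasp; the last joint's range is limited). The gripper opens to 85 mm and grips with 20 to 120 N. Pads are 22 mm wide; open, the fingers measure 114 mm over their backs; the gripper's body (76 mm by 85 mm) begins 54 mm behind the grasp point. The pads swing forward as they close: fully open they stand 13 mm farther back than shut.
Start: joints at [69.133, 7.471, 85.268, -0, 87.261, -4.893], TCP at [165.099, 576.843, 216.292] pointing down, gripper open.
Joint ranges: [-169.43, 169.43], [-51.17, 129.36], [1.28, 143.12], [-76.62, 256.62], [0, 156.53], [-152.29, 152.29]. Speed limits (degrees/s): [136.94, 136.94, 159.86, 180, 180, 180].

INTERFACE

Orientations are given as [roll, pitch, yaw] about the fixed x, y, z axes, in that order (R = Rz(yaw) Ry(pitch) Rx(roll)).
In Python, from bench import sense, snapshot, hand_in, trace, place_of gives the robot as it stands.
- The arm moves only by the shell command python3 -m handwheel 'ROWS' [FORCE]. ROWS is JSON, a list of rows, each a list of 7 numbers: the opening, from -1 (shut) to 1 (fully open), then the shift along the tool's x, y, z in cm, then the turn, a rotation vector about the tool's x, y, z in rad. A call has 1 to 12 rows; each row shifts and turns the commanded pose from where the row before left it, along the tool's axes as they then stand; what a row does not reach is not made up. A row lasts 1/12 s, in which the tool goes at most 41.7 mm and 7.16 degrees, less where a joint would pass 70% of its speed; a pose out of reach is approached as far as the arm can. A call with a gripper value outside its range is refused whole. The fingers move at their own pace and stop on an object; FORCE is the grip in N (left out, the last holds). Time passes only in rows, so rows that do not move let the fingers close. It gives the time, the measured TCP pose, the force, the opening and the grip force at its end, in the units of the state.
- sense(): the state, without advancing time (a new reading comes with each control period).
- snapshot(name): name is "scene" or "top" or "wrist"; returns a dict with "image" (384x512x3 uint8, red, green, blue), "intrinsics" (3x3 intrinsics, pixels), "R" (3x3) and "t" (3): a world point X has camera coordinates R X + t. Camera axes: x right, y down, z forward; pixel columns grow to the right and rows downward; lengths in mm; the calibration is good to about 2 mm. A picture is of the moment at which its call begins. There is no depth.
- hand_in(): hands the job in; it is judged then, once.
Trained networks look in a picture, given as the dict that the camera call returned (one of the last four; its "shot" number tells which), for a name from the list of things; names that differ only in an ending like _2 or _b are one class to them, and where a whole thing is asked for, a point or a joint stands for the part that bears it (a point fixed in the world has none). Each returns a list of dicts, best first, with "conf" (0 to 1); they miss things now and then, are a little off and sometimes report something else, mostly with a low value. They report only what shows in the picture. A call takes as long as a camera call.
- trace(picture, query): "pixels" (384x512 bool, what is visible of it).
- place_of(picture, query): "location" ([x, y, z] in mm, in world coordinates, good to about 4 mm: a listed point, or the origin of a listed thing).
The state is a dict: "time": time; "joint_pos": joint angles; "qd": joint speeds; "joint_efforts": joint torques, N m; "tool_pos": TCP position; "tcp_rot": TCP orientation; "ft_force": force on the tool from outside, world axes, zero at the start; "wrist_torque": the same for the moment, N m; "finger_gap": finger opening in mm; "grip_force": force on a finger pad.
Only numpy, scipy, OpenCV 4.12 (cv2) and the standard library are available. Lean on these libraries where they do the work, as an engineer would, in place of code of your own. Each camera call takes 0.05 s, during which the arm holds its last target. There are 200 camera calls.

TASK

One or two of the three D-handled pins in the steel fixture block have lost their hidden retainers. Going from the left handle to the right, tug each one straight out with a steady pull of about 15 N for a moment, never more than 25 N: leave a pin that holds at home with its handle let go, but draw a pin that slides right out to its stop and leave it there, not pushed back in, for repair. Do not shift the short tube and the drilled block standing near by.

Things in the scene. Friction and masses are not known exactly. Their poses are not given: they have to be found in the camera images.
- bar_left (a point): Middle of the cross bar of the left D-handle (as the robot sees it; left is +y): a level loop of 10 mm steel bar, 76 mm wide outside, 50 mm above the table. Its opening, free to hook fingers into from above, is 56 mm wide (y) and 48 mm deep, from the cross bar towards +x. Axes as the fixture: -x is the pull direction, along the pin. Moves with the handle.
- pin_left (a joint): How far the left pin is out of the block, m: 0 fully home, 0.045 at its stop. If nothing retains it, about 6 N slides it out and it stays where it is left. A retained pin has 2 to 4 mm of play and then holds.
- handle_left (a joint): How far the left handle is stretched out of its pin on its spring, m: 0 at rest; the spring pulls it back. It takes 3 N to start and 1 N more per mm: 0.012 is a pull of 15 N, 0.022 of 25 N, 0.030 its limit. The cross bar advances by this plus the pin's travel.
- bar_mid (a point): Middle of the cross bar of the middle D-handle (as the robot sees it; left is +y): a level loop of 10 mm steel bar, 76 mm wide outside, 50 mm above the table. Its opening, free to hook fingers into from above, is 56 mm wide (y) and 48 mm deep, from the cross bar towards +x. Axes as the fixture: -x is the pull direction, along the pin. Moves with the handle.
- pin_mid (a joint): How far the middle pin is out of the block, m: 0 fully home, 0.045 at its stop. If nothing retains it, about 6 N slides it out and it stays where it is left. A retained pin has 2 to 4 mm of play and then holds.
- handle_mid (a joint): How far the middle handle is stretched out of its pin on its spring, m: 0 at rest; the spring pulls it back. It takes 3 N to start and 1 N more per mm: 0.012 is a pull of 15 N, 0.022 of 25 N, 0.030 its limit. The cross bar advances by this plus the pin's travel.
- bar_right (a point): Middle of the cross bar of the right D-handle (as the robot sees it; left is +y): a level loop of 10 mm steel bar, 76 mm wide outside, 50 mm above the table. Its opening, free to hook fingers into from above, is 56 mm wide (y) and 48 mm deep, from the cross bar towards +x. Axes as the fixture: -x is the pull direction, along the pin. Moves with the handle.
- pin_right (a joint): How far the right pin is out of the block, m: 0 fully home, 0.045 at its stop. If nothing retains it, about 6 N slides it out and it stays where it is left. A retained pin has 2 to 4 mm of play and then holds.
- handle_right (a joint): How far the right handle is stretched out of its pin on its spring, m: 0 at rest; the spring pulls it back. It takes 3 N to start and 1 N more per mm: 0.012 is a pull of 15 N, 0.022 of 25 N, 0.030 its limit. The cross bar advances by this plus the pin's travel.
- fixture: Steel block 90 mm deep (x), 280 wide (y), 75 high; origin at the centre of its underside. Its front looks along its own -x, to the robot; three level pins 100 mm apart stick out there, 50 mm above the table, each with a D-handle, cross bar 73 mm before the face. One or two pins lack the retainer hidden inside. A fixed bench vice 250 mm high stands past its right end (y -0.2 to 0): go round.
- tube_stub: Bystander: short upright steel tube, 45 mm diameter, 62 mm high, in front of the right end of the fixture; origin at its underside.
- drilled_block: Bystander: dark steel block 50 x 62 x 36 mm in front of the left end of the fixture; origin at its underside.

How it is judged:
By the outcome, as a careful person would: the job done as asked, in the order asked, and still so for the second after the job is handed in, with the robot touching nothing.
It also fails if it takes over 64 s, if anything falls off the work surface, if the arm or the gripper's body presses on something with over 40 N, if the wrist force passes 120 N, or if a joint passes its speed limit or range.

## Working session

There is one attempt and no reset: what is moved stays moved. The work goes in short steps, Python scripts to look and compute and a shell command to move; the robot and the scene stay as the last step left them, time stands still between calls to the robot, and variables do not carry over. Pictures are saved under pics/ and viewed, at most 13 in all, crops included, and the job is handed in when it is done.

```bash
mkdir -p pics; cat > h.py <<'E'
from bench import *
import cv2, numpy as np
def save(p,n): cv2.imwrite('pics/'+n+'.png',p['image'][:,:,::-1])
def loc(p,qs):
    for q in qs:
        print(q,[(np.round(d['location'],1).tolist(),round(d['conf'],2)) for d in place_of(p,q)[:3]])
BARS=['bar_left','bar_mid','bar_right']
E
python3 - <<'E'
from h import *
s=sense();print(s)
for n in ['scene','top']:
    p=snapshot(n);save(p,n+'0');loc(p,BARS+['fixture','tube_stub','drilled_block'])
E
```

```text
{'time': 0.0, 'joint_pos': array([ 6.91324975e+01,  7.51486317e+00,  8.53300780e+01, -1.83274143e-03,
        8.72612889e+01, -4.89217748e+00]), 'qd': array([ 0.0704165 ,  0.01632754,  0.14546768,  0.08942375, -0.08201255,
        0.03899618]), 'joint_efforts': array([ 2.51971142e-03, -5.69433296e+01, -5.00535607e+01, -3.56984287e-05,
        1.55616965e-02, -9.84006732e-06]), 'tool_pos': array([164.90733358, 576.28782936, 215.2393557 ]), 'tcp_rot': array([-1.79894001e+02, -7.23557165e-03,  1.64024758e+02]), 'ft_force': array([ 0.147148  , -0.01465271,  0.31006439]), 'wrist_torque': array([-0.00402324, -0.00350894, -0.00924474]), 'grip_force': 0.0, 'finger_gap': 85.57599156714994}
bar_left [([421.3, 267.6, 52.1], 0.67)]
bar_mid [([458.0, 176.8, 46.0], 0.81)]
bar_right [([507.3, 89.4, 50.9], 0.71)]
fixture [([565.8, 230.1, 1.8], 0.96)]
tube_stub [([476.0, -7.7, -2.2], 0.73)]
drilled_block [([349.6, 350.5, 5.3], 0.73)]
bar_left [([417.3, 263.4, 47.7], 0.6)]
bar_mid [([464.0, 179.1, 51.1], 0.87)]
bar_right [([502.7, 89.4, 50.5], 0.87)]
fixture [([567.6, 233.3, -0.9], 0.66)]
tube_stub [([474.7, -5.9, 1.7], 0.75)]
drilled_block [([351.4, 351.1, 2.9], 0.91)]
```

View pics/top0.png

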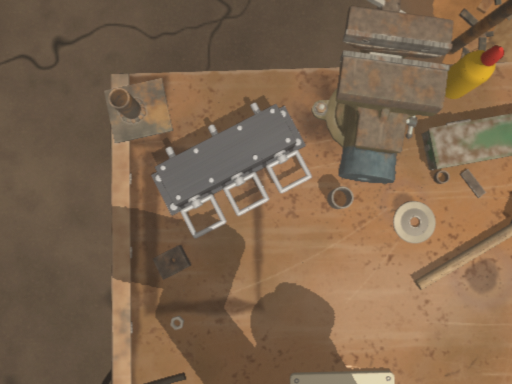

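View pics/scene0.png

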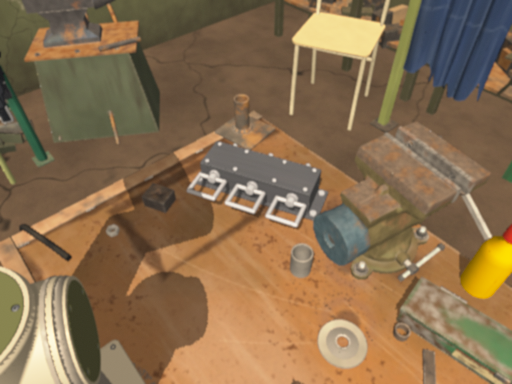

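```bash
python3 -m handwheel '[[-1,-3.14,-1.96,0.3,0,0,0],[-1,-3.14,-1.96,0.3,0,0,0],[-1,-3.14,-1.96,0.3,0,0,0],[-1,-3.14,-1.96,0.3,0,0,0],[-1,-3.14,-1.96,0.3,0,0,0],[-1,-3.14,-1.96,0.3,0,0,0],[-1,-3.14,-1.96,0.3,0,0,0],[-1,-3.14,-1.96,0.3,0,0,0],[-1,-3.14,-1.96,0.3,0,0,0],[-1,-3.14,-1.96,0.3,0,0,0],[-1,-3.14,-1.96,0.3,0,0,0]]' 20
python3 -m handwheel '[[-1,0,0,0,0,0,-0.12],[-1,0,0,0,0,0,-0.12],[-1,0,0,0,0,0,-0.12],[-1,0,0,0,0,0,-0.12],[-1,0,0,0,0,0,-0.12],[-1,0,0,0,0,0,-0.12],[-1,0,0,0,0,0,0],[-1,0,0,0,0,0,0]]'
python3 - <<'E'
from h import *
p=snapshot('wrist');save(p,'w1');loc(p,BARS+['fixture'])
p=snapshot('top');loc(p,BARS+['fixture'])
E
```

```text
time: 1.62
tool_pos: [438.9, 273.0, 183.4]
tcp_rot: [180.0, 0.0, 164.0]
ft_force: [0.9, 0.8, -0.6]
finger_gap: -0.3
grip_force: 0.0
time: 2.28
tool_pos: [437.8, 274.5, 183.4]
tcp_rot: [-180.0, 0.0, -154.9]
ft_force: [0.7, 0.1, -0.1]
finger_gap: 0.2
grip_force: 0.0
bar_left [([418.5, 272.5, 47.0], 0.93)]
bar_mid [([460.5, 180.3, 50.2], 0.93)]
bar_right [([508.9, 83.4, 51.1], 0.71), ([460.4, 180.1, 47.2], 0.43)]
fixture [([565.9, 230.3, -1.2], 0.72)]
bar_left []
bar_mid [([463.7, 178.2, 45.6], 0.93), ([505.3, 92.0, 49.3], 0.68)]
bar_right [([503.6, 91.7, 50.6], 0.7)]
fixture [([568.1, 232.6, -1.6], 0.77)]
```

View pics/w1.png

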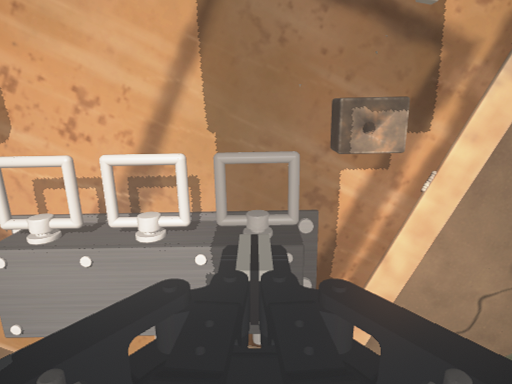

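```bash
python3 - <<'E'
from h import *
# project candidate model into wrist view, compare to image
p=snapshot('wrist');K,R,t=[np.array(p[k]) for k in('intrinsics','R','t')]
im=p['image'][:,:,::-1].copy()
yaw=np.radians(26);X=np.array([np.cos(yaw),np.sin(yaw),0]);Y=np.array([-X[1],X[0],0])
for c in [(418.7,266.5,50),(462,178,50),(505,90,50)]:
    c=np.array(c)
    for a,b in [((-0,-38),(0,38)),((5,-28),(5,28)),((5,-28),(53,-28)),((5,28),(53,28)),((53,-28),(53,28))]:
        q=[]
        for u in(a,b):
            w=K@(R@(c+X*u[0]+Y*u[1]+np.array([0,0,0.]))+t);q.append(tuple(int(v) for v in w[:2]/w[2]))
        cv2.line(im,q[0],q[1],(0,0,255),1)
cv2.imwrite('pics/w1o.png',im)
E
```

```text
(no output)
```

View pics/w1o.png

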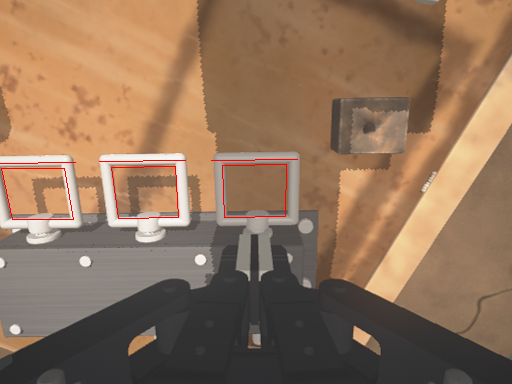

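The wrist view shows the left handle's cross bar at row 157, cols 216–299. The overlay agrees to about 2–3 px. I'll go down into its opening.

```bash
python3 -m handwheel '[[-1,-0.4,0,2.5,0,0,-0.016],[-1,0,0,2.5,0,0,0],[-1,0,0,2.5,0,0,0],[-1,0,0,2.5,0,0,0],[-1,0,0,2,0,0,0],[-1,0,0,1.6,0,0,0],[-1,0,0,0,0,0,0],[-1,0,0,0,0,0,0]]'
python3 -m handwheel '[[-1,0.3,0,0,0,0,0],[-1,0.2,0,0,0,0,0],[-1,0,0,0,0,0,0],[-1,0,0,0,0,0,0]]'
python3 - <<'E'
from h import *
p=snapshot('wrist');save(p,'w2')
E
```

```text
time: 3.5
tool_pos: [440.6, 275.8, 46.6]
tcp_rot: [180.0, -0.1, -153.8]
ft_force: [0.4, -0.1, 0.9]
finger_gap: 0.2
grip_force: 0.0
time: 3.83
tool_pos: [437.6, 274.3, 48.5]
tcp_rot: [180.0, 0.1, -153.8]
ft_force: [-0.3, -0.1, 0.1]
finger_gap: -0.1
grip_force: 0.0
```

View pics/w2.png

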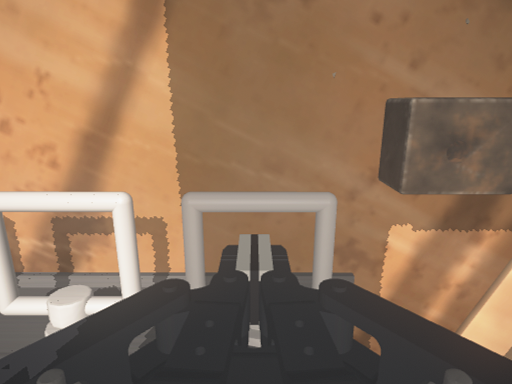

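The fingers (cols 235–290) are inside the left opening, clear of the cross bar at row 202. I'll pull in small steps.

```bash
for i in 1 2; do python3 -m handwheel '[[-1,0.2,0,0,0,0,0],[-1,0.2,0,0,0,0,0],[-1,0,0,0,0,0,0],[-1,0,0,0,0,0,0]]' | grep -E "pos|force"; done
for i in 1 2 3; do python3 -m handwheel '[[-1,0.2,0,0,0,0,0],[-1,0,0,0,0,0,0],[-1,0,0,0,0,0,0]]'| grep -E "pos|force"; done
```

```text
tool_pos: [433.2, 272.2, 47.3]
ft_force: [-0.5, -0.6, 0.0]
grip_force: 0.0
tool_pos: [429.6, 270.4, 47.2]
ft_force: [0.4, 0.1, -1.2]
grip_force: 0.0
tool_pos: [427.9, 269.6, 47.3]
ft_force: [0.3, -0.1, -0.9]
grip_force: 0.0
tool_pos: [426.1, 268.7, 47.3]
ft_force: [0.4, 0.2, -0.9]
grip_force: 0.0
tool_pos: [424.3, 267.8, 47.3]
ft_force: [0.3, -0.8, -0.0]
grip_force: 0.0
```

```bash
for i in 1 2; do python3 -m handwheel '[[-1,0.2,0,0,0,0,0],[-1,0,0,0,0,0,0],[-1,0,0,0,0,0,0]]'| grep -E "pos|ft_force"; done
python3 - <<'E'
from h import *
p=snapshot('wrist');save(p,'w3')
E
```

```text
tool_pos: [422.5, 266.9, 47.3]
ft_force: [0.5, -1.4, 0.4]
tool_pos: [420.7, 266.0, 47.3]
ft_force: [-0.0, 1.0, -0.1]
```

View pics/w3.png

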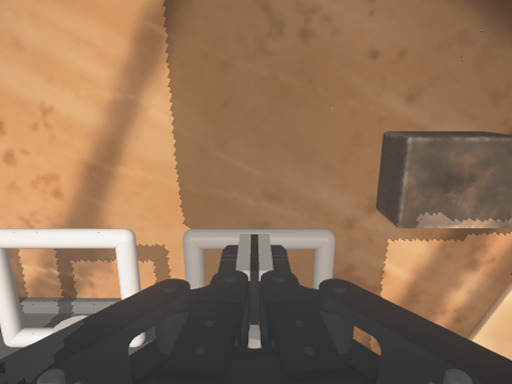

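```bash
python3 - <<'E'
from h import *
p=snapshot('wrist');loc(p,BARS)
K,R,t=[np.array(p[k]) for k in('intrinsics','R','t')]
s=sense();T=s['tool_pos'];print(T,'cam',-R.T@t)
for px in [(258,239),(65,238)]:
    d=R.T@np.linalg.inv(K)@np.array([*px,1]);c=-R.T@t;print(px,c+d*(50-c[2])/d[2])
for z in(17,0,-20): 
    w=K@(R@(T-np.array([0,0,z]))+t);print(z,w[:2]/w[2])
E
```

```text
bar_left [([422.4, 271.7, 46.6], 0.92)]
bar_mid []
bar_right []
[420.85888411 266.06394631  47.31146486] cam [359.15887769 236.00586439 205.39473739]
(258, 239) [417.07614094 266.87514303  50.        ]
(65, 238) [459.26809484 179.85100821  50.        ]
17 [253.2770698  230.26477859]
0 [253.23224226 242.45224639]
-20 [253.16706571 260.17209224]
```

```bash
python3 - <<'E'
from h import *
p=snapshot('scene');K,R,t=[np.array(p[k]) for k in('intrinsics','R','t')]
T=sense()['tool_pos']
im=p['image'][:,:,::-1]
w=K@(R@T+t);u=w[:2]/w[2];print(u)
x,y=int(u[0]),int(u[1]);c=im[y-50:y+40,x-60:x+60]
cv2.imwrite('pics/s3.png',cv2.resize(c,None,fx=6,fy=6,interpolation=cv2.INTER_CUBIC))
for z in(17,0,-20,-50):
    w=K@(R@(T-np.array([0,0,z]))+t);print(z,(w[:2]/w[2]-[x-60,y-50])*6)
E
```

```text
[202.0910163  193.72791984]
17 [365.10440062 333.4837973 ]
0 [360.54609779 304.36751903]
-20 [355.02857938 269.12422624]
-50 [346.42170249 214.14757557]
```

View pics/s3.png

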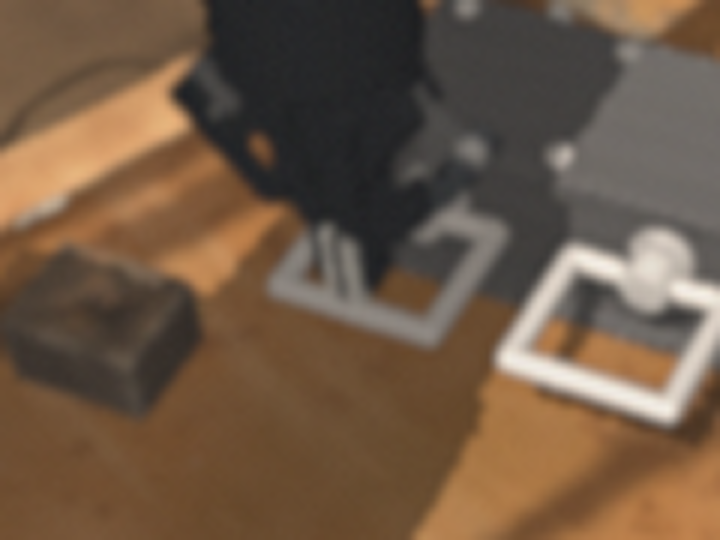

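```bash
python3 -m handwheel '[[-1,-0.9,0,0,0,0,0],[-1,-0.9,0,0,0,0,0],[-1,0,0,0,0,0,0],[-1,0,0,0.5,0,0,0],[-1,0,0,0.5,0,0,0],[-1,0,0,0,0,0,0]]'
python3 -m handwheel '[[-1,0,0,0.5,0,0,0],[-1,0,0,0.5,0,0,0],[-1,0,0,0,0,0,0],[-1,0,0,0,0,0,0]]'
for i in 1 2 3 4; do python3 -m handwheel '[[-1,0.2,0,0,0,0,0],[-1,0,0,0,0,0,0],[-1,0,0,0,0,0,0]]'| grep -E "pos|ft_force"; done
```

```text
time: 6.6
tool_pos: [435.8, 273.4, 35.5]
tcp_rot: [-180.0, -0.2, -153.8]
ft_force: [0.0, 0.0, -0.5]
finger_gap: -0.3
grip_force: 0.0
time: 6.93
tool_pos: [436.4, 273.8, 26.7]
tcp_rot: [180.0, -0.1, -153.8]
ft_force: [-0.7, -1.0, 0.1]
finger_gap: 0.1
grip_force: 0.0
tool_pos: [435.3, 273.2, 27.6]
ft_force: [-0.5, 0.5, -0.7]
tool_pos: [433.4, 272.3, 27.5]
ft_force: [-0.1, -0.4, -0.5]
tool_pos: [432.2, 271.7, 27.6]
ft_force: [4.3, 1.7, -1.3]
tool_pos: [430.6, 270.9, 27.7]
ft_force: [5.6, 3.2, -2.9]
```

```bash
python3 -m handwheel '[[-1,-0.2,0,0,0,0,0],[-1,-0.2,0,0,0,0,0],[-1,0,0,0.5,0,0,0],[-1,0,0,0,0,0,0],[-1,0,0,0,0,0,0]]'| grep -E "pos|ft_force"
python3 -m handwheel '[[-1,0.2,0,0,0,0,0],[-1,0.2,0,0,0,0,0],[-1,0,0,0,0,0,0],[-1,0,0,0,0,0,0]]'| grep -E "pos|ft_force"
for i in 1 2 ; do python3 -m handwheel '[[-1,0.2,0,0,0,0,0],[-1,0,0,0,0,0,0],[-1,0,0,0,0,0,0]]'| grep -E "pos|ft_force"; done
```

```text
tool_pos: [433.1, 272.1, 21.8]
ft_force: [2.0, 1.0, -1.1]
tool_pos: [429.9, 270.5, 22.2]
ft_force: [5.4, 2.4, -4.0]
tool_pos: [428.3, 269.8, 22.3]
ft_force: [5.6, 2.6, -4.6]
tool_pos: [426.8, 269.0, 22.4]
ft_force: [7.2, 3.8, -6.5]
```

```bash
for i in 1 2 3; do python3 -m handwheel '[[-1,0.2,0,0,0,0,0],[-1,0,0,0,0,0,0],[-1,0,0,0,0,0,0]]'| grep -E "pos|ft_force"; done
python3 - <<'E'
from h import *
p=snapshot('wrist');save(p,'w4')
E
```

```text
tool_pos: [425.4, 268.3, 22.6]
ft_force: [8.5, 3.8, -5.5]
tool_pos: [423.9, 267.6, 22.6]
ft_force: [10.1, 5.3, -8.6]
tool_pos: [422.5, 266.9, 22.7]
ft_force: [10.5, 5.6, -8.7]
```

View pics/w4.png

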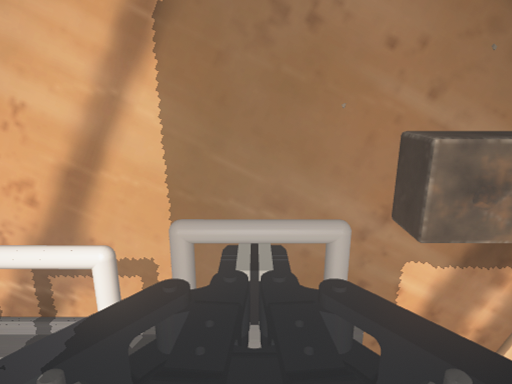

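```bash
for i in 1 2; do python3 -m handwheel '[[-1,0.2,0,0,0,0,0],[-1,0,0,0,0,0,0],[-1,0,0,0,0,0,0],[-1,0,0,0,0,0,0]]'| grep -E "pos|ft_force"; done
```

```text
tool_pos: [421.0, 266.2, 22.8]
ft_force: [13.3, 6.7, -10.0]
tool_pos: [419.6, 265.4, 22.9]
ft_force: [14.1, 7.4, -10.9]
```

```bash
python3 -m handwheel '[[-1,0,0,0,0,0,0],[-1,0,0,0,0,0,0],[-1,0,0,0,0,0,0],[-1,0,0,0,0,0,0],[-1,0,0,0,0,0,0],[-1,0,0,0,0,0,0],[-1,0,0,0,0,0,0]]'| grep -E "pos|ft_force"
python3 -m handwheel '[[-1,-0.4,0,0,0,0,0],[-1,-0.4,0,0,0,0,0],[-1,-0.4,0,0,0,0,0],[-1,-0.4,0,0,0,0,0],[-1,-0.4,0,0,0,0,0],[-1,-0.2,0,0,0,0,0],[-1,0,0,0,0,0,0],[-1,0,0,0,0,0,0]]'| grep -E "pos|ft_force"
python3 -m handwheel '[[-1,0,0,-2,0,0,0],[-1,0,0,-2.5,0,0,0],[-1,0,0,-2.5,0,0,0],[-1,0,0,-2.5,0,0,0],[-1,0,0,-1,0,0,0],[-1,0,0,0,0,0,0],[-1,0,0,0,0,0,0]]'| grep -E "pos|ft_force"
python3 - <<'E'
from h import *
p=snapshot('wrist');save(p,'w5');loc(p,BARS)
E
```

```text
tool_pos: [419.6, 265.5, 22.9]
ft_force: [13.5, 7.3, -11.3]
tool_pos: [436.5, 273.8, 22.1]
ft_force: [-0.9, 0.3, -0.3]
tool_pos: [436.9, 274.0, 127.0]
ft_force: [0.1, -0.3, 0.9]
bar_left [([417.3, 271.2, 47.0], 0.82)]
bar_mid [([461.2, 177.0, 49.3], 0.65)]
bar_right []
```

View pics/w5.png

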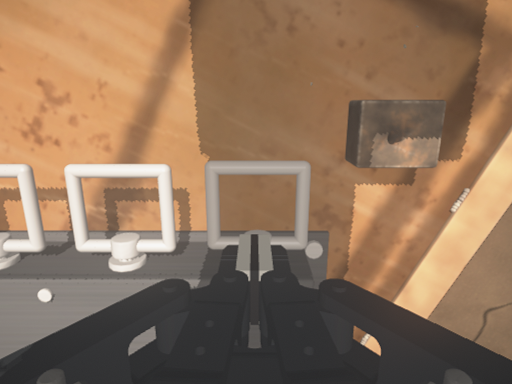

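Left holds: 15.5 N steady for about 1 s, and the bar is back in line at row 167, with the mid bar at 170. On to the middle handle.

```bash
python3 -m handwheel '[[-1,0,-2.5,0,0,0,0],[-1,0,-2.5,0,0,0,0],[-1,0,-2.5,0,0,0,0],[-1,0,-2.2,0,0,0,0],[-1,0,0,0,0,0,0],[-1,0,0,2.5,0,0,0],[-1,0,0,2.5,0,0,0],[-1,0,0,2.5,0,0,0],[-1,0,0,2,0,0,0],[-1,0,0,1,0,0,0],[-1,0,0,0,0,0,0],[-1,0,0,0,0,0,0]]'| grep -E "pos|ft_force"
python3 -m handwheel '[[-1,0.2,0,0,0,0,0],[-1,0.2,0,0,0,0,0],[-1,0,0,0,0,0,0],[-1,0,0,0,0,0,0]]'| grep -E "pos|ft_force"
for i in 1 2 3 4 5; do python3 -m handwheel '[[-1,0.2,0,0,0,0,0],[-1,0,0,0,0,0,0],[-1,0,0,0,0,0,0]]'| grep -E "pos|ft_force"; done
```

```text
tool_pos: [479.1, 187.1, 21.9]
ft_force: [1.3, 0.4, -0.1]
tool_pos: [476.9, 185.4, 23.4]
ft_force: [0.2, -0.2, -0.2]
tool_pos: [475.5, 184.7, 23.2]
ft_force: [3.5, 1.6, 1.2]
tool_pos: [473.7, 183.8, 23.1]
ft_force: [5.2, 1.8, 1.9]
tool_pos: [472.0, 182.9, 23.1]
ft_force: [4.9, 2.7, 1.8]
tool_pos: [470.2, 182.1, 23.1]
ft_force: [4.3, 3.2, 1.9]
tool_pos: [468.5, 181.2, 23.1]
ft_force: [5.4, 1.8, 1.8]
```

```bash
for i in 1 2; do python3 -m handwheel '[[-1,0.2,0,0,0,0,0],[-1,0.2,0,0,0,0,0],[-1,0.2,0,0,0,0,0],[-1,0.2,0,0,0,0,0],[-1,0.2,0,0,0,0,0],[-1,0.2,0,0,0,0,0],[-1,0,0,0,0,0,0],[-1,0,0,0,0,0,0]]'| grep -E "pos|ft_force"; done
for i in 1 2 3 4 5; do python3 -m handwheel '[[-1,0.2,0,0,0,0,0],[-1,0,0,0,0,0,0],[-1,0,0,0,0,0,0]]'| grep -E "pos|ft_force"; done
```

```text
tool_pos: [457.6, 175.9, 23.1]
ft_force: [4.8, 2.4, 3.1]
tool_pos: [446.9, 170.6, 23.1]
ft_force: [5.2, 2.4, 1.4]
tool_pos: [445.1, 169.8, 23.1]
ft_force: [5.0, 2.0, 2.2]
tool_pos: [443.3, 168.8, 23.1]
ft_force: [4.8, 2.2, 1.1]
tool_pos: [441.5, 168.0, 23.1]
ft_force: [4.8, 2.2, 2.3]
tool_pos: [439.7, 167.1, 23.1]
ft_force: [5.8, 2.4, 3.2]
tool_pos: [437.9, 166.2, 23.1]
ft_force: [5.0, 4.0, 1.3]
```

```bash
for i in 1 2 3 4 5 6; do python3 -m handwheel '[[-1,0.2,0,0,0,0,0],[-1,0,0,0,0,0,0],[-1,0,0,0,0,0,0]]'| grep -E "pos|ft_force"; done
```

```text
tool_pos: [436.1, 165.3, 23.1]
ft_force: [5.0, 1.9, 2.2]
tool_pos: [434.3, 164.4, 23.1]
ft_force: [5.4, 2.7, 2.6]
tool_pos: [432.6, 163.6, 23.1]
ft_force: [5.8, 2.4, 2.2]
tool_pos: [431.2, 162.9, 23.3]
ft_force: [7.2, 4.3, 0.1]
tool_pos: [429.7, 162.2, 23.4]
ft_force: [8.0, 4.8, -0.3]
tool_pos: [428.3, 161.4, 23.5]
ft_force: [9.5, 5.9, -1.4]
```

```bash
python3 -m handwheel '[[-1,0.2,0,0,0,0,0],[-1,0,0,0,0,0,0],[-1,0.2,0,0,0,0,0],[-1,0,0,0,0,0,0],[-1,0,0,0,0,0,0],[-1,0,0,0,0,0,0],[-1,0,0,0,0,0,0],[-1,0,0,0,0,0,0],[-1,0,0,0,0,0,0]]'| grep -E "pos|ft_force"
python3 -m handwheel '[[-1,-0.3,0,0,0,0,0],[-1,-0.3,0,0,0,0,0],[-1,-0.3,0,0,0,0,0],[-1,-0.3,0,0,0,0,0],[-1,-0.3,0,0,0,0,0],[-1,-0.3,0,0,0,0,0],[-1,0,0,0,0,0,0],[-1,0,0,0,0,0,0]]'| grep -E "pos|ft_force"
python3 -m handwheel '[[-1,0,0,-2,0,0,0],[-1,0,0,-2.5,0,0,0],[-1,0,0,-2.5,0,0,0],[-1,0,0,-2.5,0,0,0],[-1,0,0,-1,0,0,0],[-1,-2.5,-0.5,0,0,0,0],[-1,-2,-0.5,0,0,0,0],[-1,0,-2,0,0,0,0],[-1,0,0,0,0,0,0],[-1,0,0,0,0,0,0]]'| grep -E "pos|ft_force"
python3 - <<'E'
from h import *
p=snapshot('wrist');save(p,'w6');loc(p,BARS)
E
```

```text
tool_pos: [425.4, 160.0, 23.7]
ft_force: [12.5, 7.4, -3.3]
tool_pos: [437.6, 166.4, 21.6]
ft_force: [0.2, -0.2, -0.0]
tool_pos: [491.5, 158.9, 126.0]
ft_force: [-0.6, 0.5, 1.3]
bar_left [([418.4, 271.9, 45.1], 0.86)]
bar_mid [([419.9, 158.8, 47.5], 0.91)]
bar_right [([509.1, 84.5, 50.6], 0.82)]
```

View pics/w6.png

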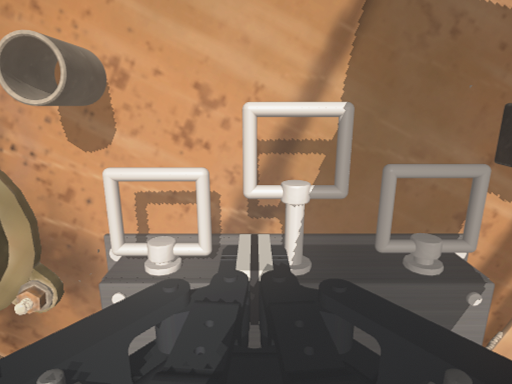

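Middle pin is out to its stop (bar at row 108, about 45 mm ahead). The right handle is centred at col 157, about 70 mm over, and the vice base is at the left edge (col < 60).

```bash
python3 -m handwheel '[[-1,0,-2,0,0,0,0],[-1,-0.2,-2,0,0,0,0],[-1,0,-2,0,0,0,0],[-1,0,-1,0,0,0,0],[-1,0,0,0,0,0,0],[-1,0,0,2.5,0,0,0],[-1,0,0,2.5,0,0,0],[-1,0,0,2.5,0,0,0],[-1,0,0,2,0,0,0],[-1,0,0,0.9,0,0,0],[-1,0,0,0,0,0,0],[-1,0,0,0,0,0,0]]'| grep -E "pos|ft_force"
python3 -m handwheel '[[-1,0.2,0,0,0,0,0],[-1,0.1,0,0,0,0,0],[-1,0,0,0,0,0,0],[-1,0,0,0,0,0,0]]'| grep -E "pos|ft_force"
for i in 1 2 3 4 5; do python3 -m handwheel '[[-1,0.2,0,0,0,0,0],[-1,0,0,0,0,0,0],[-1,0,0,0,0,0,0]]'| grep -E "pos|ft_force"; done
```

```text
tool_pos: [524.5, 98.3, 23.6]
ft_force: [-0.9, 0.1, 0.3]
tool_pos: [522.9, 96.4, 24.4]
ft_force: [-0.0, -0.1, 0.2]
tool_pos: [520.3, 95.4, 23.4]
ft_force: [-0.6, -0.3, -0.4]
tool_pos: [519.1, 94.8, 23.6]
ft_force: [3.4, 1.9, -1.6]
tool_pos: [517.5, 94.0, 23.6]
ft_force: [4.7, 2.8, -1.7]
tool_pos: [515.7, 93.1, 23.7]
ft_force: [4.7, 2.4, -2.2]
tool_pos: [514.2, 92.4, 23.7]
ft_force: [5.8, 3.2, -2.8]
```

```bash
for i in 1 2 3 4; do python3 -m handwheel '[[-1,0.2,0,0,0,0,0],[-1,0,0,0,0,0,0],[-1,0,0,0,0,0,0]]'| grep -E "pos|ft_force"; done
```

```text
tool_pos: [512.7, 91.6, 23.8]
ft_force: [8.0, 3.7, -3.7]
tool_pos: [511.2, 90.9, 23.9]
ft_force: [9.1, 5.2, -5.5]
tool_pos: [509.7, 90.1, 23.9]
ft_force: [10.5, 5.6, -6.2]
tool_pos: [508.3, 89.4, 24.0]
ft_force: [12.2, 6.4, -6.9]
```

```bash
python3 -m handwheel '[[-1,0.15,0,0,0,0,0],[-1,0,0,0,0,0,0],[-1,0,0,0,0,0,0],[-1,0,0,0,0,0,0],[-1,0,0,0,0,0,0],[-1,0,0,0,0,0,0],[-1,0,0,0,0,0,0],[-1,0,0,0,0,0,0],[-1,0,0,0,0,0,0],[-1,0,0,0,0,0,0]]'| grep -E "pos|ft_force"
python3 -m handwheel '[[-1,-0.4,0,0,0,0,0],[-1,-0.4,0,0,0,0,0],[-1,-0.4,0,0,0,0,0],[-1,-0.4,0,0,0,0,0],[-1,-0.4,0,0,0,0,0],[-1,0,0,0,0,0,0],[-1,0,0,0,0,0,0]]'| grep -E "pos|ft_force"
python3 -m handwheel '[[-1,0,0,-2,0,0,0],[-1,0,0,-2.5,0,0,0],[-1,0,0,-2.5,0,0,0],[-1,0,0,-2.5,0,0,0],[-1,0,0,-2.5,0,0,0],[-1,0,2,-1,0,0,0],[-1,0,2,0,0,0,0],[-1,0,2,0,0,0,0],[-1,0,1,0,0,0,0],[-1,0,0,0,0,0,0],[-1,0,0,0,0,0,0]]'| grep -E "time|pos|ft_force"
python3 - <<'E'
from h import *
p=snapshot('wrist');save(p,'w7');loc(p,BARS)
p=snapshot('top');loc(p,['tube_stub','drilled_block'])
E
```

```text
tool_pos: [507.2, 88.9, 24.1]
ft_force: [13.4, 6.8, -8.2]
tool_pos: [522.1, 96.4, 23.0]
ft_force: [-0.3, 0.3, 0.3]
time: 27.72
tool_pos: [491.3, 159.2, 152.9]
ft_force: [0.4, -0.5, -0.1]
bar_left [([418.9, 273.0, 47.0], 0.91)]
bar_mid [([417.1, 158.3, 49.4], 0.66)]
bar_right [([504.1, 84.7, 49.6], 0.93)]
tube_stub [([476.9, -5.7, -1.1], 0.61)]
drilled_block [([351.1, 351.7, 1.6], 0.98), ([416.3, 265.1, 48.2], 0.68)]
```

View pics/w7.png

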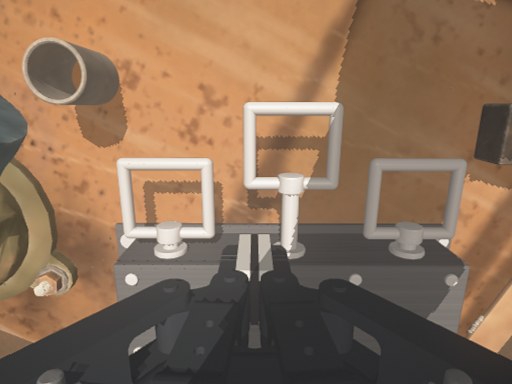

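```bash
python3 -c "
from bench import hand_in;print(hand_in())"
```

```text
the job is handed in; nothing more can be done
None
```

I handed the job in at about 28 s. The left and right pins held at about 15 N and I let go of their handles. The middle pin slid out, and I drew it to its stop and left it there. The right handle (and possibly the left) sits about 2–3 mm out, within its play, because I did not push them back. The tube and drilled block did not shift.

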